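Seat the die plate in the tray sealer and close the clamp

ROBOT

A 6-joint arm with a two-finger parallel gripper is mounted at the origin on the work surface. World frame = base frame: x ahead of the robot, y to its left, z up, the work surface at z = 0. Lengths are in mm, angles in rad, forces in N, time in s.
With the tool pointing down it reaches from about 275 to 750 mm from the base axis. Payload 10.2 kg.
Tool frame: the origin (TCP) lies midway between the tips of the shut fingers; the grasp point (between the pads) lies 19 mm behind it; z points along the fingers, y is the direction in which the jaws open and shut (so a half turn about z gives the same grasp; the last joint's range is limited). The gripper opens to 85 mm and grips with 20 to 120 N. Pads are 22 mm wide; open, the fingers measure 114 mm over their backs; the gripper's body (76 mm by 85 mm) begins 54 mm behind the grasp point. The pads swing forward as they close: fully open they stand 13 mm farther back than shut.
Start: joints at [-0.223, 0.313, 1.498, -0, 1.331, -0.223], TCP at [525.006, -0.013, 231.294] pointing down, gripper open.
Joint ranges: [-2.94, 2.94], [-0.97, 2.17], [0.19, 2.56], [-1.23, 4.37], [0.02, 3.11], [-2.88, 2.88]. Speed limits (rad/s): [2.39, 2.39, 3.01, 3.14, 3.14, 3.14].

INTERFACE

Orientations are given as a unit quaternion [w, x, y, z].
In Python, from rig import sense, optics, ctrl gives the robot as it stands.
- The arm moves only by the tool play_rows, never from a script. Its argument "plan" is a list of rows, each a list of 7 numbers: the shift along the world's x, y, z in mm, then the turn, a rotation vector about the world's x, y, z in rad, then the opening, from -1 (shut) to 1 (fully open), so that 0 is half open. A call has 1 to 5 rows; each row shifts and turns the pose as measured when the row begins; what a row does not reach is not made up. A row lasts 1/12 s, in which the tool goes at most 41.7 mm and 7.16 degrees, less where a joint would pass 70% of its speed; a pose out of reach is approached as far as the arm can. A call is refused whole if a number of a shift passes 41.7 or a number of a turn 0.125, either way. A call with a gripper value outside its range is refused whole. The fingers move at their own pace and stop on an object; "grip_force" is the grip in N (left out, the last holds). Time passes only in rows, so rows that do not move let the fingers close. It gives the time, the measured TCP pose, the force and the opening at its end, in the units of the state.
- sense(): the state, without advancing time (a new reading comes with each control period).
- optics.capture(name): name is "scene" or "side" or "wrist"; returns a dict with "img" (400x640x3 uint8, blue, green, red), "fx", "fy", "cx", "cy" (pixels), "world_to_cam" (4x4, takes a point from world to camera coordinates). Camera axes: x right, y up, looking along -z (the intrinsics and any distortion apply to the point x, -y, -z); pixel columns grow to the right and rows downward; lengths in mm; the calibration is good to about 2 mm. A picture is of the moment at which its call begins. There is no depth.
- ctrl.finish_job(): hands the job in, once; it reports no verdict.
The state is a dict: "time_s": time; "joints": joint angles; "dq": joint speeds; "tau": joint torques, N m; "eef_pos": TCP position; "ee_rot": TCP orientation; "force": force on the tool from outside, world axes, zero at the start; "wrist_torque": the same for the moment, N m; "grip_width": opening from 0.0 (shut) to 1.0 (fully open).
Only numpy, scipy, OpenCV 4.12 (cv2) and the standard library are available. Lean on these libraries where they do the work, as an engineer would, in place of code of your own. Each camera call takes 0.05 s, during which the arm holds its last target. There are 200 camera calls.

TASK

Fit the loose die plate into the pocket of the tray sealer's bed and press it down against the drag of the spring pads until you feel it stand on the seat, fully down and level, bearing on the seat with no more than about 2 kg. Only then swing the hinged clamp gently over it until its feet rest on the plate, and let go. Leave the other things on the table where they are.

Things in the scene. Friction and masses are not known exactly. Their poses are not given: they have to be found in the camera images.
- die_grip (a point): Die plate, loose: plain aluminium, 90 (its x) x 60 (y) x 28 mm thick, about 0.4 kg (up to 30 percent more or less), flat on the table. On top in the middle a grip rib 40 (x) x 12 (y) x 24 mm high. This point is the rib's centre, 40 mm above the plate's underside; z up. It fits either way round (half a turn).
- seat: Adjustable seat in the pocket of the tray sealer's fixed bed: grey block 142 (x) x 132 (y) x 46 mm high, pocket 93 (x) x 63 (y), the top 6 mm sloped outwards at 45 degrees as a lead-in. Origin: pocket's middle, 18 mm above the table; z up, y towards the hinge. The seat's top has been set by its screw 0 to 12 mm above this origin, each time anew; this is not measured. Its rubber face gives 0.025 mm per N.
- clamp (a joint): Hinge angle of the clamp, rad: about 1.7 to 2.1 at the start (upright, leaning outwards, away from the pocket), 0 flat. Its hinge is stiff and it stays where it is left; about 3 to 5 N at its bar moves it. With its feet resting on a fully seated plate it reads 0 to 0.2, depending on the height of the seat.
- clamp_hinge (a point): Middle of the clamp's hinge axis, which is parallel to the bed's x, 66 mm from the pocket's middle towards the bed's +y and 56.5 mm above the table. Axes as the bed's.
- clamp_bar (a point): Middle of the clamp's cross bar, 76 mm long (x), 12 x 12 mm thick, 118 mm from the hinge axis on two arms 10 mm wide, 33 mm either side of the middle, which pass beside the rib. At angle a it is at seat y = 66 - 118 cos a, and 56.5 + 118 sin a above the table (mm). Its axes turn with the clamp: at 0 they are the bed's; z is the outer (upper) face.
- tumbler: Steel tumbler, 100 mm high, 68 mm wide; bystander, origin under its middle.
- tape_roll: Roll of clear tape lying flat, 90 mm wide, 48 mm high; bystander.
- bowl: Steel bowl, 140 mm wide, 65 mm high; bystander.
- carton: Cardboard box 160 x 110 x 90 mm; bystander.
- marker: Black marker pen, 120 mm long; bystander.
- old_die: Larger aluminium plate 120 x 80 x 16 mm with a round black knob, for another machine; bystander.
- dispenser: Grey tape dispenser, 170 mm long, 98 mm high; bystander.
- pad_a (a point): Leaf-spring pad in the middle of the +x short pocket wall, 22 mm wide, reaching 2.7 mm into the pocket, its top 10 mm above this point (fixed, on its face, 30 mm above the table). The pads pinch the plate's ends from about 9 mm above this point downwards and drag on it all the way: 3 to 18 N of push besides its weight moves it and it stays wherever it is left. Only the seat stops it hard.
- pad_b (a point): The same pad in the -x short pocket wall.
- clamp_foot (a point): Point midway between the clamp's two rubber feet (12 mm wide, under its arms, 33 mm either side), level with their undersides; 66 mm from the hinge axis. With the feet on the plate it is 12 mm below die_grip. Axes as clamp_bar.
Things that resemble listed ones, but are neither listed nor needed, are in the scene too. What is shaped like the part that bears die_grip but orange is not meant.

How it is judged (in metres and radians):
On the way, in this order (a step that is already met when the one before it is completed fails the run):
1. the die plate stands on the seat, level, while the clamp is still open (above 1 rad) (contact force between die and seat above 0.5 N and horizontal distance between die_grip and seat below 0.005 m and angle between die_grip's own z axis and vertical below 0.025 rad and value of joint clamp above 1 rad), for 0.2 s.
2. the clamp is swung over the plate and its feet are within 2.5 mm of the plate's top (z of clamp_foot in the frame of die_grip below -0.0095 m and value of joint clamp below 0.3 rad), for 0.1 s.
At the end, for the whole second after the job is handed in: The die plate stands on the seat (bearing on it with more than 0.5 N), level within 0.025 rad and within 5 mm of the pocket's middle, and the clamp is closed over it, its feet within 2.5 mm of the plate's top (all of step 2 and contact force between die and seat above 0.5 N and horizontal distance between die_grip and seat below 0.005 m and angle between die_grip's own z axis and vertical below 0.025 rad); the robot touches nothing.
It fails at once if the die plate is pressed on the seat with more than 20 N (its weight included) before the clamp is swung over, or with more than 40 N at any time ((contact force between die and seat above 20 N and value of joint clamp above 1 rad) or contact force between die and seat above 40 N).
It fails at once if the clamp is swung down (below 0.5 rad) while the plate is not in the pocket (value of joint clamp below 0.5 rad and (z of die_grip in the frame of seat above 0.058 m or horizontal distance between die_grip and seat above 0.01 m)).
It fails at once if another thing on the table is moved more than 30 mm (distance of any of tumbler, tape_roll, bowl, carton, marker, old_die, dispenser from where it was at the start of the episode above 0.03 m).
It also fails if it takes over 72 s, if anything falls off the work surface, if the arm or the gripper's body presses on something with over 40 N, if the wrist force passes 120 N, or if a joint passes its speed limit or range.

## Working session

There is one attempt and no reset: what is moved stays moved. The work goes in short steps, Python scripts to look and compute and a tool call to move; the robot and the scene stay as the last step left them, time stands still between calls to the robot, and variables do not carry over. Pictures are saved under pics/ and viewed, about 8 in all and at most 12, crops included, and the job is handed in when it is done.

Besides the shell and the picture viewer there is one more tool, called after "Call:" by a JSON object that holds its "op" and its "data", one argument or row to a line. play_rows: Moves the arm, as the interface text tells. Its arguments: {"type":"object","properties":{"plan":{"type":"array"},"grip_force":{"type":"number"}},"required":["plan"]}

```bash
mkdir -p pics; ls; python3 - <<'E'
from rig import sense, optics, ctrl
import cv2,pickle
print(sense())
for n in ["scene","side","wrist"]:
    c=optics.capture(n); cv2.imwrite(f"pics/{n}0.png",c["img"]); pickle.dump(c,open(f"pics/{n}0.pkl","wb"))
    print(n,{k:(v if k!='img' else 0) for k,v in c.items()})
E
```

```text
pics
{'time_s': 0.0, 'joints': array([-2.23407536e-01,  3.13433003e-01,  1.49845385e+00,  8.96795441e-06,
        1.33103765e+00, -2.23407737e-01]), 'dq': array([-1.69607196e-04,  4.70303699e-04, -3.24074086e-05, -8.11077038e-04,
       -7.76334581e-04,  1.19006843e-03]), 'tau': array([-5.78409599e-04, -4.12261176e+01, -2.59742296e+01, -3.58453699e-04,
        4.11797926e-03, -1.23038126e-05]), 'eef_pos': array([5.24727311e+02, 4.81134945e-02, 2.30737476e+02]), 'ee_rot': array([-5.65824963e-04,  7.07107308e-01,  7.07105941e-01, -3.51168089e-04]), 'force': array([ 0.7439015 ,  0.42381594, -0.40344754]), 'wrist_torque': array([ 0.02173671, -0.03226223,  0.00958954]), 'grip_width': 1.0010063995678968}
scene {'img': 0, 'fx': 427.74379581791834, 'fy': 427.74379581791834, 'cx': 327.7301964780642, 'cy': 201.72171259132506, 'world_to_cam': array([[-4.36534612e-01,  8.99671701e-01,  5.32562977e-03,
         2.22088570e+02],
       [-5.99276377e-01, -2.95183076e-01,  7.44133573e-01,
         2.98418346e+02],
       [ 6.71047954e-01,  3.21648536e-01,  6.68009628e-01,
        -1.59533687e+03],
 
[... 339 characters left out ...]
5e-01,  7.81882011e-01,
        -1.73952309e+02],
       [-2.45140029e-01, -7.42751761e-01,  6.23077994e-01,
        -8.66565934e+02],
       [ 0.00000000e+00,  0.00000000e+00,  0.00000000e+00,
         1.00000000e+00]])}
wrist {'img': 0, 'fx': 302.07121492402734, 'fy': 302.07121492402734, 'cx': 317.46940754601405, 'cy': 197.46620774258733, 'world_to_cam': array([[ 9.99998418e-01, -1.34554114e-03, -1.16322225e-03,
        -5.22622075e+02],
       [ 9.21771837e-04,  9.51368484e-01, -3.08053823e-01,
         3.88108646e+01],
       [ 1.52115208e-03,  3.08052263e-01,  9.51368220e-01,
        -3.80267445e+02],
       [ 0.00000000e+00,  0.00000000e+00,  0.00000000e+00,
         1.00000000e+00]])}
```

View pics/scene0.png

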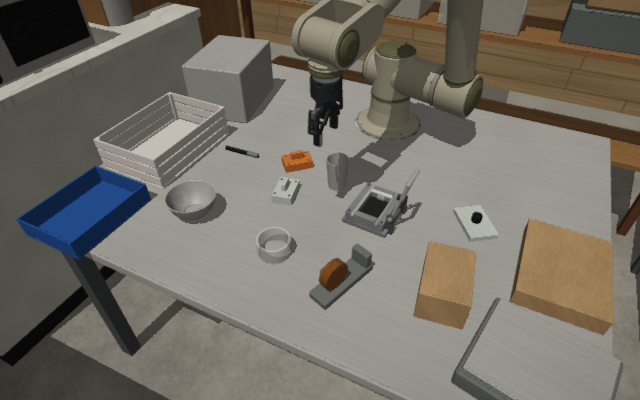

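View pics/side0.png

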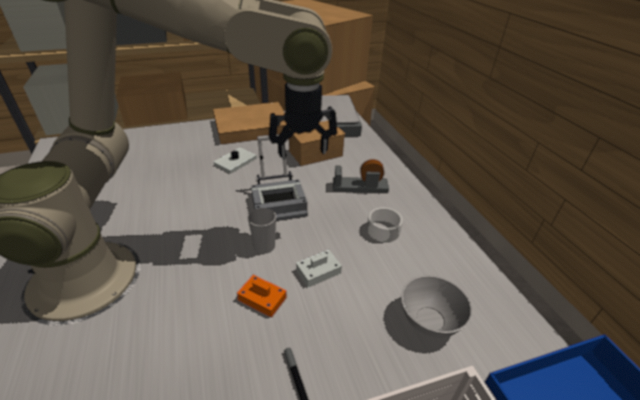

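```bash
cat > h.py <<'E'
import numpy as np,cv2,pickle
def load(n): return pickle.load(open(f"pics/{n}.pkl","rb"))
def ray(c,u,v,z):
    W=c["world_to_cam"];R=W[:3,:3];t=W[:3,3]
    d=R.T@np.array([(u-c["cx"])/c["fx"],-(v-c["cy"])/c["fy"],-1.]);o=-R.T@t
    return o+d*(z-o[2])/d[2]
def proj(c,p):
    W=c["world_to_cam"];q=W[:3,:3]@np.asarray(p,float)+W[:3,3]
    return np.array([c["cx"]+c["fx"]*q[0]/-q[2],c["cy"]-c["fy"]*q[1]/-q[2]])
def snap(n,f):
    from rig import optics
    c=optics.capture(n);pickle.dump(c,open(f"pics/{f}.pkl","wb"));cv2.imwrite(f"pics/{f}.png",c["img"]);return c
E
python3 - <<'E'
from h import *
s=load("side0");c=load("scene0")
print("die",ray(s,318,262,40),ray(c,287,187,40)); print("bed",ray(s,280,193,46),ray(c,378,203,46))
print("tumbler top",ray(s,263,215,100),ray(c,338,157,100))
a=cv2.resize(s["img"][125:290,225:355],None,fx=3.6,fy=3.6,interpolation=2)
b=cv2.resize(c["img"][145:245,265:425],None,fx=5,fy=5,interpolation=2)
cv2.imwrite("pics/a.png",a);cv2.imwrite("pics/b.png",b);print(a.shape,b.shape)
E
```

```text
die [ 521.87386573 -138.71906681   40.        ] [ 534.89030474 -119.66064119   40.        ]
bed [496.82614281 132.59814753  46.        ] [489.272836   145.64992841  46.        ]
tumbler top [423.33347161 -10.93138152 100.        ] [409.97984756 -14.94067543 100.        ]
(594, 468, 3) (500, 800, 3)
```

View pics/a.png

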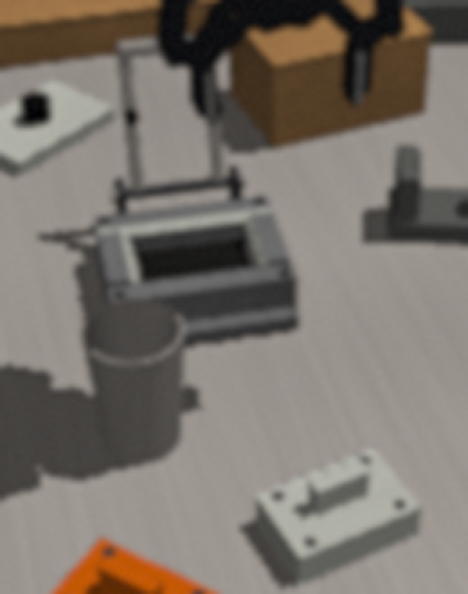

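View pics/b.png

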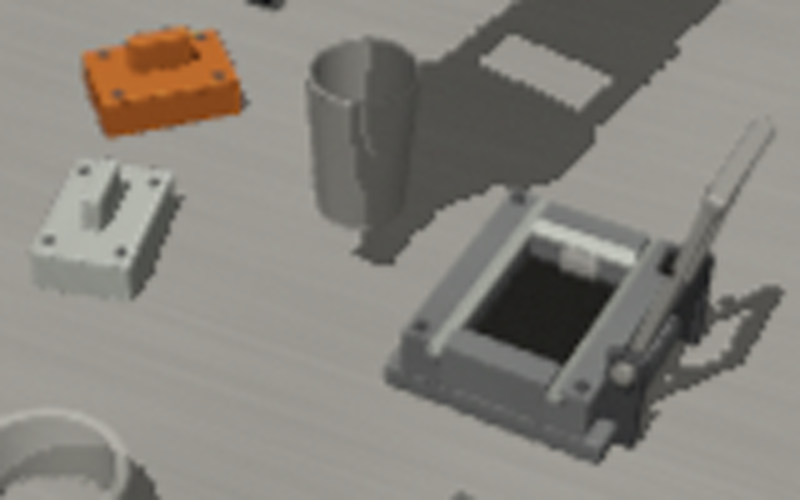

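```bash
python3 - <<'E'
from h import *
s=load("side0");c=load("scene0")
def q(cam,pts,k,o,z):
    P=np.array([ray(cam,u/k+o[0],v/k+o[1],z)[:2] for u,v in pts]);print(P.round(0).tolist(),P.mean(0).round(1))
    for i in range(4):
        e=P[(i+1)%4]-P[i];print("  len %.0f ang %.3f"%(np.hypot(*e),np.arctan2(e[1],e[0])))
q(s,[(258,498),(370,452),(418,512),(300,558)],3.6,(225,125),28)
q(c,[(82,160),(175,178),(130,262),(33,245)],5,(265,145),28)
q(s,[(97,222),(265,200),(295,272),(110,295)],3.6,(225,125),46)
q(c,[(518,188),(650,238),(555,395),(405,330)],5,(265,145),46)
# pocket opening (inner) 
q(s,[(132,238),(245,225),(255,265),(143,280)],3.6,(225,125),40)
q(c,[(537,220),(637,262),(562,400),(440,352)],5,(265,145),46)
E
```

```text
[[477.0, -118.0], [560.0, -100.0], [572.0, -159.0], [488.0, -173.0]] [ 524.1 -137.6]
  len 85 ang 0.222
  len 60 ang -1.365
  len 85 ang -2.966
  len 56 ang 1.784
[[489.0, -166.0], [479.0, -107.0], [558.0, -94.0], [570.0, -152.0]] [ 524.2 -129.8]
  len 60 ang 1.735
  len 80 ang 0.170
  len 59 ang -1.369
  len 82 ang -2.962
[[427.0, 183.0], [563.0, 177.0], [560.0, 79.0], [420.0, 90.0]] [492.4 132.4]
  len 137 ang -0.050
  len 98 ang -1.605
  len 140 ang 3.063
  len 94 ang 1.498
[[418.0, 89.0], [426.0, 173.0], [569.0, 170.0], [558.0, 79.0]] [492.8 128. ]
  len 85 ang 1.470
  len 143 ang -0.020
  len 92 ang -1.689
  len 141 ang 3.072
[[450.0, 163.0], [541.0, 156.0], [535.0, 103.0], [448.0, 109.0]] [493.5 132.7]
  len 91 ang -0.081
  len 53 ang -1.683
  len 87 ang 3.081
  len 55 ang 1.529
[[440.0, 110.0], [449.0, 174.0], [571.0, 175.0], [566.0, 103.0]] [506.5 140.4]
  len 65 ang 1.427
  len 122 ang 0.012
  len 72 ang -1.643
  len 126 ang 3.090
```

Call:
{"op": "play_rows", "data": {
  "plan": [
    [0, -20, 0, 0, 0, -0.125, 1],
    [0, -20, 0, 0, 0, -0.125, 1],
    [0, -20, 0, 0, 0, -0.125, 1],
    [0, -20, 0, 0, 0, -0.125, 1],
    [0, -20, 0, 0, 0, -0.125, 1]
  ]
}}

```text
time_s: 0.57
eef_pos: [524.0, -100.0, 229.9]
ee_rot: [-0.002, 0.891, 0.454, -0.0]
force: [-0.1, -0.4, -0.2]
grip_width: 0.996
```

Call:
{"op": "play_rows", "data": {
  "plan": [
    [0, -15, -5, 0, 0, -0.125, 0],
    [0, -15, -5, 0, 0, -0.125, 0],
    [0, -10, -5, 0, 0, -0.125, 0],
    [0, 0, -5, 0, 0, -0.125, 0],
    [0, 0, -5, 0, 0, -0.125, 0]
  ]
}}

```text
time_s: 0.98
eef_pos: [523.4, -146.3, 203.4]
ee_rot: [-0.002, 0.987, 0.158, -0.0]
force: [0.8, 0.2, 0.3]
grip_width: 0.501
```

Call:
{"op": "play_rows", "data": {
  "plan": [
    [0, 0, 0, 0, 0, -0.12, 0],
    [0, 0, 0, 0, 0, 0, 0],
    [0, 0, 0, 0, 0, 0, 0]
  ]
}}

```text
time_s: 1.23
eef_pos: [522.6, -146.5, 201.3]
ee_rot: [-0.003, 0.995, 0.095, -0.002]
force: [0.1, -0.5, 0.0]
grip_width: 0.5
```

```bash
python3 - <<'E'
from h import *
from rig import sense
c=snap("wrist","w1");print(sense());print(c["world_to_cam"])
for z in(28,52):print(proj(c,(524,-134,z)))
E
```

```text
{'time_s': 1.2833, 'joints': array([-0.49040959,  0.37868095,  1.48571438,  0.00251795,  1.28291886,
        0.88915933]), 'dq': array([ 0.00122834, -0.00405614, -0.00299044,  0.00125836,  0.00098806,
       -0.00697119]), 'tau': array([-1.48467795e-02, -4.38361931e+01, -2.55171204e+01,  9.89852037e-03,
        9.90409608e-03,  8.93877866e-02]), 'eef_pos': array([ 522.60260261, -146.48783162,  201.44294207]), 'ee_rot': array([-0.00258704,  0.99546208,  0.09510837, -0.00171638]), 'force': array([ 0.22440964,  0.03458453, -0.11004452]), 'wrist_torque': array([-0.02438319, -0.00698555, -0.02231428]), 'grip_width': 0.498024276556701}
[[ 1.87962938e-01 -9.82159528e-01 -5.70921167e-03 -2.40086889e+02]
 [ 9.33023987e-01  1.80369314e-01 -3.11340891e-01 -4.28201362e+02]
 [ 3.06816189e-01  5.31937171e-02  9.50281145e-01 -5.03117369e+02]
 [ 0.00000000e+00  0.00000000e+00  0.00000000e+00  1.00000000e+00]]
[307.97800404 171.44156787]
[307.11864589 176.98578879]
```

View pics/w1.png

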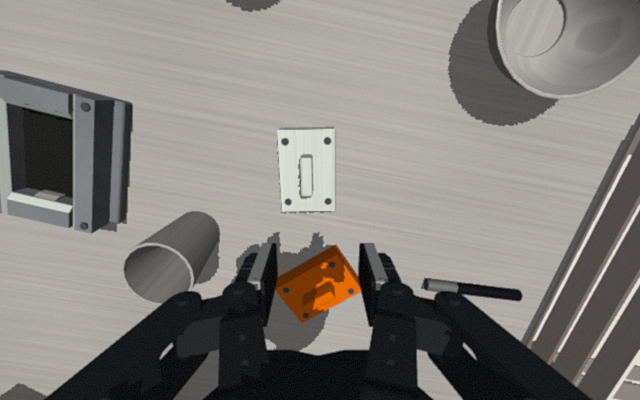

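```bash
python3 - <<'E'
from h import *
c=load("w1")
def q(cam,pts,z):
    P=np.array([ray(cam,u,v,z)[:2] for u,v in pts]);print(P.round(0).tolist(),P.mean(0).round(1))
    for i in range(4):
        e=P[(i+1)%4]-P[i];print("  len %.0f ang %.3f"%(np.hypot(*e),np.arctan2(e[1],e[0])))
q(c,[(278,129),(334,127),(335,212),(280,213)],28)
q(c,[(302,155),(313,155),(313,195),(300,196)],52)
print(proj(c,(522.6,-146.5,201.4)))
print(ray(c,131,102,46),ray(c,127,101,46),ray(c,91,231,46))
E
```

```text
[[562.0, -96.0], [575.0, -152.0], [484.0, -172.0], [471.0, -112.0]] [ 523.  -132.8]
  len 57 ang -1.346
  len 93 ang -2.923
  len 61 ang 1.782
  len 92 ang 0.173
[[545.0, -125.0], [547.0, -136.0], [507.0, -143.0], [503.0, -130.0]] [ 525.3 -133.6]
  len 11 ang -1.381
  len 41 ang -2.957
  len 13 ang 1.842
  len 42 ang 0.125
[319.13759208 253.88568182]
[562.59684751  41.80754126  46.        ] [562.80061394  45.51639682  46.        ] [419.11231542  84.5823693   46.        ]
```

Call:
{"op": "play_rows", "data": {
  "plan": [
    [1.5, 13, -25, 0, 0, 0.01, 0],
    [0, 0, -30, 0, 0, 0, -0.2],
    [0, 0, -30, 0, 0, 0, -0.2],
    [0, 0, -30, 0, 0, 0, -0.2],
    [0, 0, -20, 0, 0, 0, -0.2]
  ]
}}

```text
time_s: 1.7
eef_pos: [526.9, -133.6, 67.7]
ee_rot: [0.001, 0.994, 0.109, 0.004]
force: [-0.6, 0.2, -1.0]
grip_width: 0.403
```

Call:
{"op": "play_rows", "data": {
  "plan": [
    [0, 0, 0, 0, 0, 0, -0.2],
    [0, 0, 0, 0, 0, 0, -0.2]
  ]
}}

```text
time_s: 1.87
eef_pos: [525.1, -132.5, 64.3]
ee_rot: [-0.001, 0.994, 0.112, 0.001]
force: [1.2, 0.2, -0.0]
grip_width: 0.402
```

```bash
python3 - <<'E'
from h import *
from rig import sense
c=snap("wrist","w2");s=sense();print(s['eef_pos'],s['ee_rot'])
for p in [(524,-133.3,52),(524+20*.98,-133.3+4,52),(524-20*.98,-133.3-4,52)]:print(proj(c,p))
print(proj(c,s['eef_pos']))
E
```

```text
[ 525.14613532 -132.46852645   64.5318991 ] [-4.91579678e-04  9.93713228e-01  1.11944000e-01  1.52286222e-03]
[320.15627169 245.48965795]
[321.0595701  212.46360079]
[319.31518496 276.24115515]
[319.28536028 254.13138248]
```

View pics/w2.png

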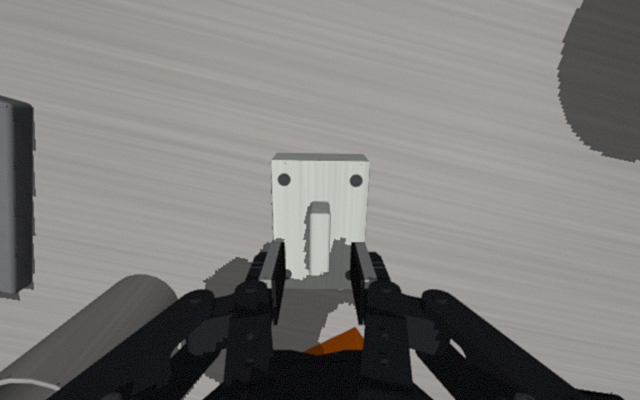

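Call:
{"op": "play_rows", "data": {
  "plan": [
    [-1, -1, -15, 0, 0, -0.015, -0.2],
    [0, 0, -10, 0, 0, 0, -0.4],
    [0, 0, -7, 0, 0, 0, -0.4],
    [0, 0, 0, 0, 0, 0, -0.4]
  ]
}}

```text
time_s: 2.25
eef_pos: [527.2, -134.8, 36.9]
ee_rot: [0.002, 0.994, 0.106, 0.006]
force: [0.6, 0.3, -0.5]
grip_width: 0.302
```

Call:
{"op": "play_rows", "data": {
  "plan": [
    [-1, 1, -3, 0, 0, 0, -0.4],
    [0, 0, 0, 0, 0, 0, -0.4],
    [0, 0, 0, 0, 0, 0, -0.4]
  ]
}}

```text
time_s: 2.5
eef_pos: [527.2, -134.1, 35.5]
ee_rot: [0.003, 0.994, 0.107, 0.007]
force: [0.3, 0.6, -0.5]
grip_width: 0.296
```

Call:
{"op": "play_rows", "data": {
  "plan": [
    [-2, 0.5, -3, 0.0045, 0.0146, 0, -0.4],
    [-1, 0, -2, 0, 0, 0, -0.4],
    [0, 0, 0, 0, 0, 0, -0.4],
    [0, 0, 0, 0, 0, 0, -0.4]
  ]
}}

```text
time_s: 2.83
eef_pos: [524.4, -133.7, 31.0]
ee_rot: [0.0, 0.994, 0.107, -0.0]
force: [-0.4, 0.9, -1.0]
grip_width: 0.301
```

Call:
{"op": "play_rows", "data": {
  "plan": [
    [0, 0, 0, 0, 0, 0, -1],
    [0, 0, 0, 0, 0, 0, -1],
    [0, 0, 0, 0, 0, 0, -1],
    [0, 0, 0, 0, 0, 0, -1],
    [0, 0, 0, 0, 0, 0, -1]
  ],
  "grip_force": 70
}}

```text
time_s: 3.25
eef_pos: [524.4, -133.6, 31.2]
ee_rot: [0.0, 0.994, 0.107, -0.0]
force: [-0.5, 0.5, 0.6]
grip_width: 0.118
```

Call:
{"op": "play_rows", "data": {
  "plan": [
    [0, 0, 15, 0, 0, 0, -1],
    [0, 0, 15, 0, 0, 0, -1],
    [0, 0, 15, 0, 0, 0, -1],
    [0, 0, 0, 0, 0, 0, -1],
    [0, 0, 0, 0, 0, 0, -1]
  ]
}}

```text
time_s: 3.67
eef_pos: [521.8, -132.5, 74.3]
ee_rot: [-0.002, 0.994, 0.107, -0.004]
force: [-0.3, 0.1, -3.8]
grip_width: 0.121
```

Call:
{"op": "play_rows", "data": {
  "plan": [
    [0, 0, 30, 0, 0, 0, -1],
    [0, 5, 30, 0, 0, 0, -1],
    [0, 25, 20, 0, 0, -0.05, -1],
    [-10, 35, 0, 0, 0, -0.05, -1],
    [-20, 35, 0, 0, 0, -0.05, -1]
  ]
}}

```text
time_s: 4.08
eef_pos: [490.6, -34.3, 150.5]
ee_rot: [-0.005, 1.0, 0.026, -0.006]
force: [0.1, 0.6, -5.2]
grip_width: 0.121
```

Call:
{"op": "play_rows", "data": {
  "plan": [
    [-20, 35, 0, 0, 0, -0.05, -1],
    [-20, 35, 0, 0, 0, -0.05, -1],
    [-20, 35, 0, 0, 0, 0, -1],
    [-20, 35, 0, 0, 0, 0, -1],
    [-10, 17, 0, 0, 0, 0, -1]
  ]
}}

```text
time_s: 4.5
eef_pos: [392.3, 129.4, 145.2]
ee_rot: [-0.006, 1.0, -0.029, -0.01]
force: [0.9, 0.1, -4.2]
grip_width: 0.127
```

Call:
{"op": "play_rows", "data": {
  "plan": [
    [0, 0, 0, 0, 0, 0, -1],
    [0, 0, 0, 0, 0, 0, -1]
  ]
}}

```text
time_s: 4.67
eef_pos: [388.7, 132.7, 143.4]
ee_rot: [-0.006, 1.0, -0.026, -0.012]
force: [-0.3, -0.5, -4.2]
grip_width: 0.122
```

```bash
python3 - <<'E'
from h import *
from rig import sense
c=snap("wrist","w3");s=sense();print(s['eef_pos'],s['ee_rot'],s['force'])
E
```

```text
[388.80479957 132.41458852 143.31455402] [-0.00588206  0.99955675 -0.02643166 -0.01237231] [-0.63189123  0.8174002  -5.13338568]
```

View pics/w3.png

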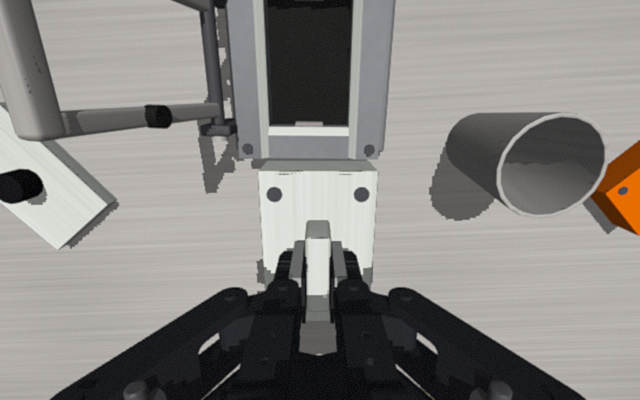

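```bash
cat >> h.py <<'E'
def tilt(q):
    from scipy.spatial.transform import Rotation as R
    w,x,y,z=q;M=R.from_quat([x,y,z,w]).as_matrix();v=M[:,2]
    return dict(rx=round(-v[1],4),ry=round(v[0],4),yaw=round(np.arctan2(M[1,0],M[0,0]),4))
E
python3 - <<'E'
from h import *
c=load("w3")
from rig import sense
print(tilt(sense()['ee_rot']))
for dx in(0,30,60):
  for dz in (30,60,90):
    print(dx,dz,*[proj(c,(x-dx,132,z-dz)).round() for x,z in((440,46),(547,46))], proj(c,(388.8+45,132,143+20-31-9)).round())
for p in [(229,5),(238,158),(396,0),(379,158)]:print(ray(c,*p,46))
E
```

```text
{'rx': np.float64(-0.0124), 'ry': np.float64(-0.0244), 'yaw': np.float64(-0.0527)}
0 30 [317. 127.] [310. -18.] [316. 161.]
0 60 [318. 124.] [311.  -6.] [316. 161.]
0 90 [318. 121.] [312.   4.] [316. 161.]
30 30 [319. 161.] [312.  27.] [316. 161.]
30 60 [319. 155.] [313.  34.] [316. 161.]
30 90 [319. 149.] [314.  40.] [316. 161.]
60 30 [321. 193.] [314.  69.] [316. 161.]
60 60 [321. 183.] [315.  71.] [316. 161.]
60 90 [321. 176.] [315.  73.] [316. 161.]
[528.22135897 187.34093252  46.        ]
[422.5618945  196.11189722  46.        ]
[524.77563682  73.76151088  46.        ]
[416.80547747  83.7242888   46.        ]
```

Call:
{"op": "play_rows", "data": {
  "plan": [
    [7, 0, 15, -0.0124, -0.0244, 0, -1],
    [7, 0, 15, 0, 0, 0, -1],
    [7, 0, 15, 0, 0, 0, -1],
    [4, 0, 15, 0, 0, 0, -1],
    [0, 0, 0, 0, 0, 0, -1]
  ]
}}

```text
time_s: 5.13
eef_pos: [418.2, 128.4, 207.8]
ee_rot: [0.002, 1.0, -0.03, 0.002]
force: [1.2, 0.8, -2.7]
grip_width: 0.127
```

Call:
{"op": "play_rows", "data": {
  "plan": [
    [0, 0, 0, 0, 0, 0, -1],
    [0, 0, 0, 0, 0, 0, -1]
  ]
}}

```text
time_s: 5.3
eef_pos: [419.4, 127.2, 208.1]
ee_rot: [0.003, 1.0, -0.031, 0.004]
force: [-0.8, 1.0, -4.7]
grip_width: 0.121
```

```bash
python3 - <<'E'
from h import *
from rig import sense
c=snap("wrist","w4");s=sense();print(s['eef_pos'],tilt(s['ee_rot']),s['force'])
cv2.imwrite("pics/w4c.png",cv2.resize(c["img"][0:240,180:460],None,fx=2.5,fy=2.5,interpolation=2))
E
```

```text
[419.09583129 127.18713781 207.79229376] {'rx': np.float64(0.0053), 'ry': np.float64(0.0062), 'yaw': np.float64(-0.0619)} [ 0.54317068 -0.06406792 -3.64408262]
```

View pics/w4c.png

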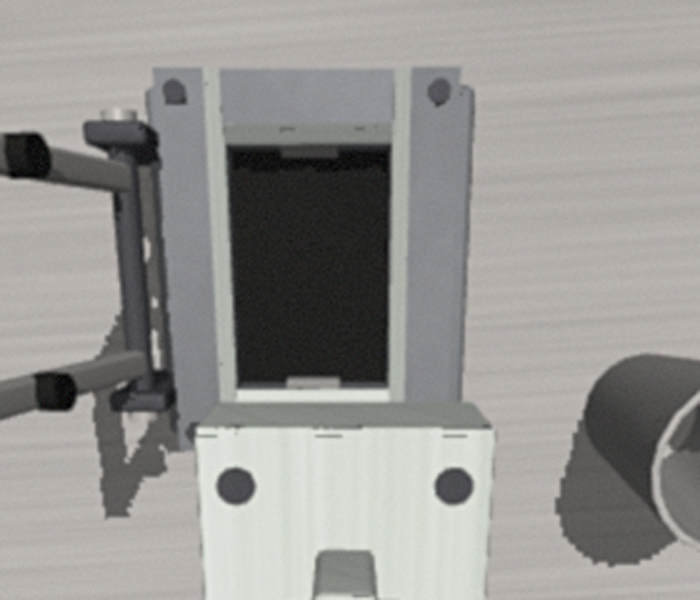

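```bash
python3 - <<'E'
from h import *
c=load("w4")
def r(u,v,z):return ray(c,u/2.5+180,v/2.5,z)[:2]
L=[r(203,70,46),r(222,400,46)];R=[r(411,70,46),r(406,400,46)]
l=[r(228,145,40),r(238,385,40)];rr=[r(391,145,40),r(388,385,40)]
for a in(L,R,l,rr):
  d=a[0]-a[1];print(np.round(a,1).tolist(),"yaw",np.arctan2(d[1],d[0]).round(4))
print("+x outer",r(223,125,46),r(393,125,46),"inner",r(228,146,40),r(391,146,40),"-x inner",r(238,386,40),r(388,386,40))
print("plate top front",r(197,428,204.7),r(495,428,204.7),"bottom",r(215,403,176.7),r(475,403,176.7),"rib front top",r(318,552,228.7),r(372,552,228.7))
E
```

```text
[[561.9, 168.4], [442.4, 175.0]] yaw -0.0549
[[557.2, 93.8], [437.5, 100.2]] yaw -0.0536
[[537.6, 162.9], [447.1, 168.7]] yaw -0.0641
[[533.7, 101.7], [443.1, 106.9]] yaw -0.0582
+x outer [543.58151902 163.27366686] [539.67299216 101.04139108] inner [537.25603205 162.97967758] [533.39865959 101.6686617 ] -x inner [446.69435731 168.79137021] [442.71828898 106.95095167]
plate top front [464.79239971 153.72092369] [460.99574011  94.91729295] bottom [464.54994759 154.61397589] [460.65297466  94.10533635] rib front top [446.57735673 130.43528231] [445.9636865  121.05441774]
```

Call:
{"op": "play_rows", "data": {
  "plan": [
    [20, 3, -10, -0.005, -0.006, 0.003, -1],
    [20, 3, -15, 0, 0, 0, -1],
    [20, 2, -20, 0, 0, 0, -1],
    [10, 0, -20, 0, 0, 0, -1],
    [0, 0, -10, 0, 0, 0, -1]
  ]
}}

```text
time_s: 5.77
eef_pos: [491.2, 134.7, 128.8]
ee_rot: [0.005, 1.0, -0.03, 0.007]
force: [-1.1, -0.1, -5.9]
grip_width: 0.12
```

Call:
{"op": "play_rows", "data": {
  "plan": [
    [0, 0, 0, 0, 0, 0, -1],
    [0, 0, 0, 0, 0, 0, -1],
    [0, 0, 0, 0, 0, 0, -1]
  ]
}}

```text
time_s: 6.02
eef_pos: [489.1, 134.1, 124.9]
ee_rot: [0.006, 1.0, -0.03, 0.003]
force: [-0.5, -0.1, -4.6]
grip_width: 0.121
```

```bash
python3 - <<'E'
from h import *
from rig import sense
s=sense();print(s['eef_pos'],tilt(s['ee_rot']),s['force'],s['wrist_torque'])
E
```

```text
[489.13464419 134.14739307 124.93278805] {'rx': np.float64(0.0119), 'ry': np.float64(0.0055), 'yaw': np.float64(-0.0608)} [-0.51391608 -0.05760791 -4.55679244] [-0.01430859 -0.02643085  0.014651  ]
```

Call:
{"op": "play_rows", "data": {
  "plan": [
    [2, 1, -10, 0.012, 0.0055, 0.002, -1],
    [0, 0, -10, 0, 0, 0, -1],
    [0, 0, -8, 0, 0, 0, -1],
    [0, 0, 0, 0, 0, 0, -1],
    [0, 0, 0, 0, 0, 0, -1]
  ]
}}

```text
time_s: 6.43
eef_pos: [491.4, 135.2, 96.0]
ee_rot: [-0.001, 1.0, -0.029, 0.001]
force: [-0.3, -0.0, -4.0]
grip_width: 0.116
```

```bash
cat > st.py <<'E'
from h import *
from rig import sense
s=sense();print(s['time_s'],s['eef_pos'].round(2),{k:float(v) for k,v in tilt(s['ee_rot']).items()},s['force'].round(2),s['wrist_torque'].round(3),round(s['grip_width'],3))
E
python3 st.py
```

```text
6.4333 [491.4  135.21  96.03] {'rx': -0.0015, 'ry': 0.0027, 'yaw': -0.0586} [-0.25 -0.05 -4.  ] [ 0.01   0.021 -0.031] 0.116
```

Call:
{"op": "play_rows", "data": {
  "plan": [
    [0, 0, -6, 0, 0.002, 0, -1],
    [0, 0, -6, 0, 0, 0, -1],
    [0, 0, -4, 0, 0, 0, -1],
    [0, 0, 0, 0, 0, 0, -1]
  ]
}}

```text
time_s: 6.77
eef_pos: [491.6, 135.3, 78.8]
ee_rot: [-0.001, 1.0, -0.029, 0.001]
force: [-0.7, 0.2, -4.2]
grip_width: 0.12
```

```bash
python3 st.py
```

```text
6.7667 [491.57 135.29  78.84] {'rx': -0.0015, 'ry': 0.0016, 'yaw': -0.0585} [-0.7   0.23 -4.23] [-0.01   0.029  0.035] 0.12
```

Call:
{"op": "play_rows", "data": {
  "plan": [
    [-0.3, 0, -2, 0, 0, 0, -1],
    [0, 0, -2, 0, 0, 0, -1],
    [0, 0, -1.5, 0, 0, 0, -1],
    [0, 0, 0, 0, 0, 0, -1]
  ]
}}

```text
time_s: 7.1
eef_pos: [491.4, 135.3, 72.9]
ee_rot: [-0.001, 1.0, -0.029, 0.001]
force: [0.3, 0.0, -4.1]
grip_width: 0.123
```

```bash
python3 st.py
```

```text
7.1 [491.39 135.32  72.86] {'rx': -0.0015, 'ry': 0.0019, 'yaw': -0.0584} [ 0.27  0.02 -4.14] [-0.012 -0.022 -0.003] 0.123
```

Call:
{"op": "play_rows", "data": {
  "plan": [
    [0, 0, -1, 0, 0, 0, -1],
    [0, 0, -1, 0, 0, 0, -1],
    [0, 0, 0, 0, 0, 0, -1]
  ]
}}

```text
time_s: 7.35
eef_pos: [491.6, 135.3, 70.9]
ee_rot: [-0.001, 1.0, -0.029, 0.001]
force: [-0.5, -0.2, -4.5]
grip_width: 0.126
```

```bash
python3 st.py
```

```text
7.35 [491.56 135.35  70.91] {'rx': -0.0015, 'ry': 0.0025, 'yaw': -0.0583} [-0.48 -0.15 -4.49] [-0.013  0.006 -0.055] 0.126
```

Call:
{"op": "play_rows", "data": {
  "plan": [
    [0, 0, -1, 0, 0, 0, -1],
    [0, 0, -1, 0, 0, 0, -1],
    [0, 0, 0, 0, 0, 0, -1]
  ]
}}

```text
time_s: 7.6
eef_pos: [491.7, 135.4, 68.9]
ee_rot: [-0.001, 1.0, -0.029, 0.001]
force: [-0.1, -0.1, -3.7]
grip_width: 0.12
```

```bash
python3 st.py
```

```text
7.6 [491.68 135.35  68.87] {'rx': -0.0015, 'ry': 0.0029, 'yaw': -0.0583} [-0.12 -0.11 -3.66] [-0.025  0.055 -0.017] 0.12
```

Call:
{"op": "play_rows", "data": {
  "plan": [
    [0, 0, -1, 0, 0, 0, -1]
  ]
}}

```text
time_s: 7.68
eef_pos: [491.8, 135.4, 68.0]
ee_rot: [-0.001, 1.0, -0.029, 0.002]
force: [0.5, 0.5, -4.2]
grip_width: 0.123
```

Call:
{"op": "play_rows", "data": {
  "plan": [
    [0, 0, -1, 0, 0, 0, -1]
  ]
}}

```text
time_s: 7.77
eef_pos: [491.8, 135.4, 66.9]
ee_rot: [-0.001, 1.0, -0.029, 0.002]
force: [-1.2, -0.0, -2.1]
grip_width: 0.121
```

Call:
{"op": "play_rows", "data": {
  "plan": [
    [0, 0, -1, 0, 0, 0, -1]
  ]
}}

```text
time_s: 7.85
eef_pos: [491.5, 135.4, 65.9]
ee_rot: [-0.001, 1.0, -0.029, 0.001]
force: [-3.8, -0.4, 0.1]
grip_width: 0.121
```

```bash
python3 st.py
```

```text
7.85 [491.54 135.41  65.92] {'rx': -0.0016, 'ry': 0.0026, 'yaw': -0.0583} [-3.8  -0.44  0.12] [0.021 0.513 0.008] 0.121
```

Call:
{"op": "play_rows", "data": {
  "plan": [
    [-1, 0, 0, 0, 0.0025, 0, -1],
    [0, 0, 0, 0, 0, 0, -1]
  ]
}}

```text
time_s: 8.02
eef_pos: [491.2, 135.4, 66.0]
ee_rot: [-0.001, 1.0, -0.029, 0.001]
force: [-0.0, 0.3, -3.4]
grip_width: 0.124
```

```bash
python3 st.py
```

```text
8.0167 [491.15 135.39  65.97] {'rx': -0.0016, 'ry': 0.0018, 'yaw': -0.0584} [-0.02  0.28 -3.42] [-0.012 -0.017  0.026] 0.124
```

Call:
{"op": "play_rows", "data": {
  "plan": [
    [0, 0, -0.8, 0, 0, 0, -1]
  ]
}}

```text
time_s: 8.1
eef_pos: [491.3, 135.4, 65.3]
ee_rot: [-0.001, 1.0, -0.029, 0.001]
force: [-2.0, -1.1, 1.3]
grip_width: 0.124
```

Call:
{"op": "play_rows", "data": {
  "plan": [
    [0, 0, -0.8, 0, 0, 0, -1]
  ]
}}

```text
time_s: 8.18
eef_pos: [491.4, 135.4, 64.8]
ee_rot: [-0.001, 1.0, -0.029, 0.001]
force: [-2.4, -0.2, 4.0]
grip_width: 0.123
```

```bash
python3 st.py
```

```text
8.1833 [491.37 135.39  64.84] {'rx': -0.0016, 'ry': 0.0024, 'yaw': -0.0584} [-2.36 -0.2   4.01] [-0.016  0.339  0.032] 0.123
```

Call:
{"op": "play_rows", "data": {
  "plan": [
    [-0.8, 0, 0, 0, 0.002, 0, -1],
    [-0.5, 0, 0, 0, 0, 0, -1]
  ]
}}

```text
time_s: 8.35
eef_pos: [490.9, 135.4, 65.1]
ee_rot: [-0.001, 1.0, -0.029, 0.001]
force: [3.4, -0.3, -6.1]
grip_width: 0.118
```

```bash
python3 st.py
```

```text
8.35 [490.94 135.41  65.09] {'rx': -0.0017, 'ry': 0.0029, 'yaw': -0.0584} [ 3.45 -0.27 -6.15] [-0.014 -0.584 -0.051] 0.118
```

Call:
{"op": "play_rows", "data": {
  "plan": [
    [-0.2, 0, -0.8, 0, 0.002, 0, -1]
  ]
}}

```text
time_s: 8.43
eef_pos: [491.2, 135.4, 64.7]
ee_rot: [-0.001, 1.0, -0.029, 0.001]
force: [-0.7, -0.2, 4.3]
grip_width: 0.122
```

Call:
{"op": "play_rows", "data": {
  "plan": [
    [-0.2, 0, -0.8, 0, 0, 0, -1]
  ]
}}

```text
time_s: 8.52
eef_pos: [491.4, 135.4, 64.5]
ee_rot: [-0.001, 1.0, -0.029, 0.002]
force: [-1.5, -0.1, 6.7]
grip_width: 0.119
```

Call:
{"op": "play_rows", "data": {
  "plan": [
    [-0.2, 0, -0.8, 0, 0, 0, -1]
  ]
}}

```text
time_s: 8.6
eef_pos: [491.4, 135.4, 64.3]
ee_rot: [-0.001, 1.0, -0.029, 0.002]
force: [-1.9, -1.1, 6.7]
grip_width: 0.123
```

```bash
python3 st.py
```

```text
8.6 [491.39 135.41  64.32] {'rx': -0.0017, 'ry': 0.0038, 'yaw': -0.0584} [-1.92 -1.06  6.66] [-0.102  0.227  0.004] 0.123
```

Call:
{"op": "play_rows", "data": {
  "plan": [
    [0, 0, -1.3, 0, 0.004, 0, -1]
  ]
}}

```text
time_s: 8.68
eef_pos: [491.5, 135.4, 63.8]
ee_rot: [-0.001, 1.0, -0.029, 0.0]
force: [-3.5, -0.8, 9.2]
grip_width: 0.121
```

Call:
{"op": "play_rows", "data": {
  "plan": [
    [0, 0, -1.3, 0, 0, 0, -1]
  ]
}}

```text
time_s: 8.77
eef_pos: [491.7, 135.5, 63.4]
ee_rot: [-0.001, 1.0, -0.029, 0.0]
force: [-3.9, 0.4, 10.2]
grip_width: 0.123
```

Call:
{"op": "play_rows", "data": {
  "plan": [
    [0, 0, -1.3, 0, 0, 0, -1]
  ]
}}

```text
time_s: 8.85
eef_pos: [491.7, 135.5, 63.1]
ee_rot: [-0.001, 1.0, -0.029, 0.001]
force: [-5.1, -0.6, 13.4]
grip_width: 0.123
```

```bash
python3 st.py
```

```text
8.85 [491.73 135.5   63.07] {'rx': -0.0015, 'ry': 0.0011, 'yaw': -0.0579} [-5.13 -0.58 13.35] [-0.121  0.69   0.021] 0.123
```

Call:
{"op": "play_rows", "data": {
  "plan": [
    [-0.5, 0, -1.2, 0, 0, 0, -1]
  ]
}}

```text
time_s: 8.93
eef_pos: [491.5, 135.5, 62.9]
ee_rot: [-0.001, 1.0, -0.029, 0.001]
force: [-3.6, -0.7, 11.5]
grip_width: 0.127
```

Call:
{"op": "play_rows", "data": {
  "plan": [
    [-0.4, 0, -1.4, 0, 0, 0, -1]
  ]
}}

```text
time_s: 9.02
eef_pos: [491.5, 135.5, 62.8]
ee_rot: [-0.001, 1.0, -0.029, 0.002]
force: [-3.8, -1.0, 14.3]
grip_width: 0.121
```

Call:
{"op": "play_rows", "data": {
  "plan": [
    [-0.4, 0, -1.4, 0, 0, 0, -1]
  ]
}}

```text
time_s: 9.1
eef_pos: [491.5, 135.5, 62.6]
ee_rot: [-0.001, 1.0, -0.029, 0.002]
force: [-2.9, -1.1, 5.7]
grip_width: 0.128
```

```bash
python3 st.py
```

```text
9.1 [491.5  135.54  62.6 ] {'rx': -0.0012, 'ry': 0.0046, 'yaw': -0.0574} [-2.92 -1.08  5.69] [-0.212  0.439 -0.056] 0.128
```

```bash
python3 - <<'E'
from h import *
a=snap("wrist","w5");b=snap("side","s5");c=snap("scene","c5")
A=a["img"][20:340,200:440];A=cv2.resize(A,None,fx=1.8,fy=1.8,interpolation=2)
B=cv2.resize(b["img"][150:240,230:330],(360,324),interpolation=2);C=cv2.resize(c["img"][165:240,335:425],(360,300-48),interpolation=2)
o=np.zeros((576,A.shape[1]+360,3),np.uint8);o[:,:A.shape[1]]=A[:576];o[:324,A.shape[1]:]=B;o[324:576,A.shape[1]:]=C
cv2.imwrite("pics/m5.png",o);print(o.shape)
E
python3 st.py
```

```text
(576, 792, 3)
9.25 [491.32 135.55  62.26] {'rx': -0.0012, 'ry': 0.0042, 'yaw': -0.0573} [-3.43 -1.    8.13] [-0.148  0.141  0.053] 0.124
```

View pics/m5.png

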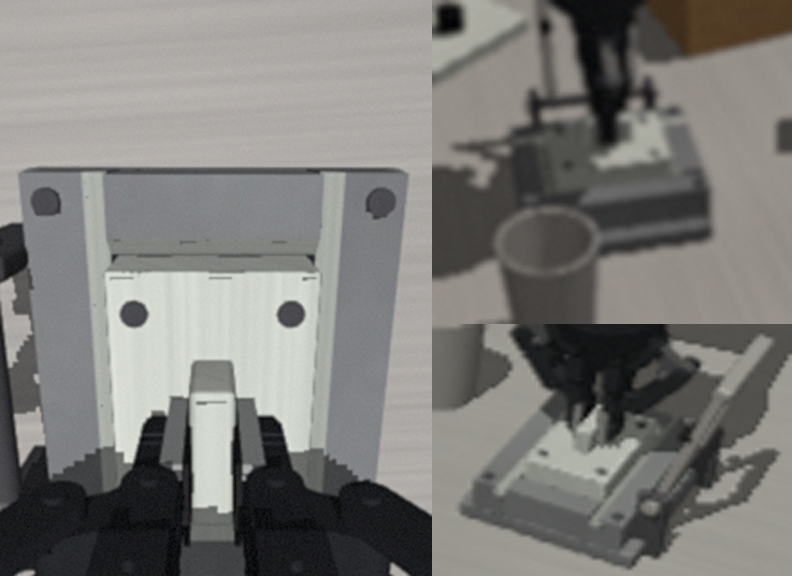

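Call:
{"op": "play_rows", "data": {
  "plan": [
    [-0.3, -0.1, -1.2, 0, 0.004, 0, -1]
  ]
}}

```text
time_s: 9.33
eef_pos: [491.4, 135.5, 62.1]
ee_rot: [-0.001, 1.0, -0.029, 0.001]
force: [-1.7, -0.3, 5.4]
grip_width: 0.121
```

Call:
{"op": "play_rows", "data": {
  "plan": [
    [-0.2, 0, -1.2, 0, 0, 0, -1]
  ]
}}

```text
time_s: 9.42
eef_pos: [491.3, 135.6, 61.4]
ee_rot: [-0.001, 1.0, -0.029, 0.001]
force: [1.1, -0.4, -0.9]
grip_width: 0.124
```

Call:
{"op": "play_rows", "data": {
  "plan": [
    [-0.2, 0, -1.2, 0, 0, 0, -1]
  ]
}}

```text
time_s: 9.5
eef_pos: [491.2, 135.6, 60.5]
ee_rot: [-0.001, 1.0, -0.029, 0.001]
force: [-1.3, 1.3, 6.8]
grip_width: 0.12
```

Call:
{"op": "play_rows", "data": {
  "plan": [
    [-0.2, 0, -1.2, 0, 0, 0, -1]
  ]
}}

```text
time_s: 9.58
eef_pos: [491.3, 135.6, 59.7]
ee_rot: [-0.001, 1.0, -0.028, 0.002]
force: [-2.1, 0.3, 7.8]
grip_width: 0.125
```

```bash
python3 st.py
```

```text
9.5833 [491.3  135.59  59.75] {'rx': -0.0012, 'ry': 0.0034, 'yaw': -0.057} [-2.06  0.28  7.76] [-0.045  0.197  0.001] 0.125
```

Call:
{"op": "play_rows", "data": {
  "plan": [
    [-0.2, 0, -1, 0, 0.002, 0, -1]
  ]
}}

```text
time_s: 9.67
eef_pos: [491.3, 135.6, 59.2]
ee_rot: [-0.001, 1.0, -0.028, 0.001]
force: [-0.7, -0.1, 7.3]
grip_width: 0.122
```

Call:
{"op": "play_rows", "data": {
  "plan": [
    [-0.2, 0, -1, 0, 0.001, 0, -1]
  ]
}}

```text
time_s: 9.75
eef_pos: [491.3, 135.6, 58.7]
ee_rot: [-0.001, 1.0, -0.028, 0.001]
force: [-2.3, 0.3, 6.7]
grip_width: 0.121
```

Call:
{"op": "play_rows", "data": {
  "plan": [
    [-0.2, 0, -1, 0, 0.001, 0, -1]
  ]
}}

```text
time_s: 9.83
eef_pos: [491.4, 135.6, 58.1]
ee_rot: [-0.001, 1.0, -0.028, 0.001]
force: [-1.4, -0.3, 6.2]
grip_width: 0.124
```

```bash
python3 st.py
```

```text
9.8333 [491.37 135.62  58.13] {'rx': -0.0012, 'ry': 0.0015, 'yaw': -0.0568} [-1.38 -0.31  6.24] [-0.067  0.27   0.015] 0.124
```

Steady drag (Fz ≈ 7 while sliding). Continuing in small rows.

Call:
{"op": "play_rows", "data": {
  "plan": [
    [-0.2, 0, -1, 0, 0.001, 0, -1]
  ]
}}

```text
time_s: 9.92
eef_pos: [491.4, 135.7, 57.6]
ee_rot: [-0.001, 1.0, -0.028, 0.001]
force: [-1.2, -0.4, 6.7]
grip_width: 0.123
```

Call:
{"op": "play_rows", "data": {
  "plan": [
    [-0.2, 0, -1, 0, 0.001, 0, -1]
  ]
}}

```text
time_s: 10.0
eef_pos: [491.4, 135.7, 57.1]
ee_rot: [-0.001, 1.0, -0.028, 0.0]
force: [-0.6, 0.2, 6.8]
grip_width: 0.121
```

Call:
{"op": "play_rows", "data": {
  "plan": [
    [-0.2, 0, -1, 0, 0.001, 0, -1]
  ]
}}

```text
time_s: 10.08
eef_pos: [491.4, 135.7, 56.6]
ee_rot: [-0.001, 1.0, -0.028, 0.0]
force: [-1.4, -0.3, 7.7]
grip_width: 0.124
```

Call:
{"op": "play_rows", "data": {
  "plan": [
    [-0.2, 0, -1, 0, 0.001, 0, -1]
  ]
}}

```text
time_s: 10.17
eef_pos: [491.4, 135.7, 56.1]
ee_rot: [-0.001, 1.0, -0.028, -0.0]
force: [-1.1, -0.7, 7.3]
grip_width: 0.124
```

```bash
python3 st.py
```

```text
10.1667 [491.42 135.68  56.07] {'rx': -0.0011, 'ry': 0.0, 'yaw': -0.0567} [-1.09 -0.69  7.32] [-0.06   0.241 -0.027] 0.124
```

Call:
{"op": "play_rows", "data": {
  "plan": [
    [-0.2, -0.1, -1, 0, 0, 0, -1]
  ]
}}

```text
time_s: 10.25
eef_pos: [491.4, 135.7, 55.5]
ee_rot: [-0.001, 1.0, -0.028, 0.0]
force: [-3.0, 0.9, 6.2]
grip_width: 0.125
```

Call:
{"op": "play_rows", "data": {
  "plan": [
    [-0.2, -0.1, -1, 0, 0, 0, -1]
  ]
}}

```text
time_s: 10.33
eef_pos: [491.4, 135.6, 55.0]
ee_rot: [-0.001, 1.0, -0.028, 0.001]
force: [-2.0, 0.2, 6.6]
grip_width: 0.122
```

Call:
{"op": "play_rows", "data": {
  "plan": [
    [-0.2, -0.1, -1, 0, 0, 0, -1]
  ]
}}

```text
time_s: 10.42
eef_pos: [491.4, 135.7, 54.6]
ee_rot: [-0.001, 1.0, -0.028, 0.001]
force: [-2.9, 1.9, 11.3]
grip_width: 0.122
```

Call:
{"op": "play_rows", "data": {
  "plan": [
    [-0.2, -0.1, -1, 0, 0, 0, -1]
  ]
}}

```text
time_s: 10.5
eef_pos: [491.5, 135.7, 54.5]
ee_rot: [-0.001, 1.0, -0.028, 0.001]
force: [-4.2, -0.5, 16.1]
grip_width: 0.12
```

```bash
python3 st.py
```

```text
10.5 [491.49 135.68  54.46] {'rx': -0.0017, 'ry': 0.0027, 'yaw': -0.0566} [-4.23 -0.46 16.14] [-0.055  0.907  0.032] 0.12
```

Call:
{"op": "play_rows", "data": {
  "plan": [
    [-0.4, 0, -0.9, 0, 0, 0, -1]
  ]
}}

```text
time_s: 10.58
eef_pos: [491.4, 135.7, 54.5]
ee_rot: [-0.001, 1.0, -0.028, 0.002]
force: [-2.1, -1.1, 10.1]
grip_width: 0.12
```

```bash
python3 st.py
```

```text
10.5833 [491.42 135.7   54.47] {'rx': -0.0016, 'ry': 0.0038, 'yaw': -0.0564} [-2.09 -1.05 10.06] [-0.282  0.438 -0.049] 0.12
```

Call:
{"op": "play_rows", "data": {
  "plan": [
    [-0.4, 0, -0.9, 0, 0, 0, -1]
  ]
}}

```text
time_s: 10.67
eef_pos: [491.5, 135.7, 54.5]
ee_rot: [-0.001, 1.0, -0.028, 0.003]
force: [-1.5, -0.1, 10.1]
grip_width: 0.123
```

```bash
python3 st.py
```

```text
10.6667 [491.48 135.68  54.48] {'rx': -0.0015, 'ry': 0.0051, 'yaw': -0.0564} [-1.48 -0.05 10.06] [-0.192  0.484 -0.063] 0.123
```

Call:
{"op": "play_rows", "data": {
  "plan": [
    [-0.2, 0, -1, 0, 0.005, 0, -1],
    [-0.2, 0, -1, 0, 0.001, 0, -1],
    [-0.2, 0, -1, 0, 0.001, 0, -1]
  ]
}}

```text
time_s: 10.92
eef_pos: [491.5, 135.7, 54.5]
ee_rot: [-0.001, 1.0, -0.028, -0.0]
force: [-4.1, -1.6, 13.2]
grip_width: 0.128
```

```bash
python3 st.py
```

```text
10.9167 [491.45 135.71  54.46] {'rx': -0.0012, 'ry': -0.0001, 'yaw': -0.0561} [-4.14 -1.58 13.22] [-0.174  0.68  -0.071] 0.128
```

Call:
{"op": "play_rows", "data": {
  "plan": [
    [0, 0, 0, 0, 0, 0, -0.5],
    [0, 0, 0, 0, 0, 0, -0.4],
    [0, 0, 0, 0, 0, 0, -0.4]
  ]
}}

```text
time_s: 11.17
eef_pos: [491.1, 135.7, 54.3]
ee_rot: [-0.001, 1.0, -0.028, -0.0]
force: [0.0, 0.4, -0.2]
grip_width: 0.3
```

```bash
python3 st.py
```

```text
11.1667 [491.1  135.72  54.32] {'rx': -0.0012, 'ry': -0.0007, 'yaw': -0.056} [ 0.03  0.37 -0.16] [-0.002 -0.035 -0.053] 0.3
```

Call:
{"op": "play_rows", "data": {
  "plan": [
    [0, 0, 5, 0, 0, 0, -0.4],
    [0, 0, 15, 0, 0, 0, -0.4],
    [0, 0, 25, 0, 0, 0, -0.4],
    [-5, -5, 35, 0, 0, 0, -0.6],
    [-5, -5, 35, 0, 0, 0, -1]
  ]
}}

```text
time_s: 11.58
eef_pos: [476.4, 125.7, 166.6]
ee_rot: [-0.0, 1.0, -0.028, -0.009]
force: [1.1, 0.2, 0.6]
grip_width: 0.072
```

Call:
{"op": "play_rows", "data": {
  "plan": [
    [-10, -10, 35, 0, 0, 0, -1],
    [-10, -10, 35, 0, 0, 0, -1],
    [0, 0, 0, 0, 0, 0, -1],
    [0, 0, 0, 0, 0, 0, -1]
  ]
}}

```text
time_s: 11.92
eef_pos: [456.0, 104.5, 247.4]
ee_rot: [-0.0, 1.0, -0.028, -0.003]
force: [0.1, 0.6, -1.0]
grip_width: 0.001
```

```bash
python3 st.py; python3 - <<'E'
from h import *
a=snap("wrist","w6");b=snap("side","s6");c=snap("scene","c6")
A=cv2.resize(a["img"],(480,300),interpolation=3)
B=cv2.resize(b["img"][120:240,225:325],(320,384),interpolation=2);C=cv2.resize(c["img"][155:240,335:435],(480,300),interpolation=2)
o=np.zeros((600,800,3),np.uint8);o[:300,:480]=A;o[300:,:480]=C;o[:384,480:]=B
cv2.imwrite("pics/m6.png",o)
E
```

```text
11.9167 [456.05 104.5  247.36] {'rx': -0.0004, 'ry': -0.0061, 'yaw': -0.0557} [ 0.07  0.65 -0.97] [ 0.021 -0.004 -0.008] 0.001
```

View pics/m6.png

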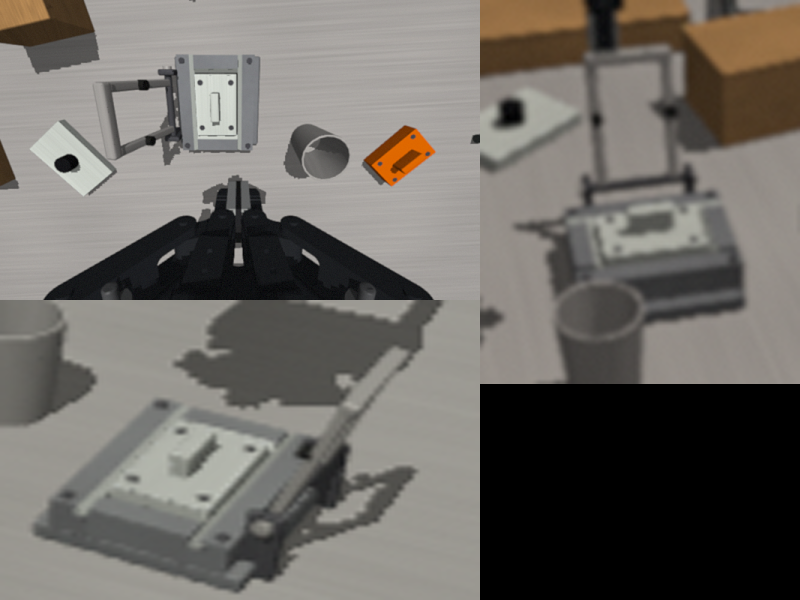

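```bash
python3 - <<'E'
from h import *
a=load("w6");b=load("s6");c=load("c6")
P=np.array([490.3,135.4]);y=np.array([.057,.9984]);x=np.array([.9984,-.057])
for t in np.arange(1.6,2.2,.1):
  q=P+y*(66-118*np.cos(t));z=56.5+118*np.sin(t)
  print(t.round(1),q.round(1),round(z,1),[proj(k,[*(q+x*s),z]).round(0).tolist() for k in(a,b,c) for s in(-38,38)])
E
```

```text
1.6 [494.3 204.7] 174.4 [[184.0, 213.0], [168.0, 109.0], [257.0, 142.0], [285.0, 139.0], [409.0, 165.0], [398.0, 182.0]]
1.7 [494.9 216.5] 173.5 [[169.0, 213.0], [152.0, 109.0], [257.0, 140.0], [284.0, 137.0], [413.0, 167.0], [402.0, 183.0]]
1.8 [495.6 228.1] 171.4 [[155.0, 212.0], [137.0, 109.0], [256.0, 139.0], [284.0, 136.0], [417.0, 169.0], [406.0, 186.0]]
1.9 [496.2 239.4] 168.2 [[143.0, 210.0], [123.0, 109.0], [256.0, 138.0], [283.0, 135.0], [421.0, 171.0], [411.0, 188.0]]
2.0 [496.9 250.3] 163.8 [[132.0, 208.0], [112.0, 109.0], [256.0, 137.0], [282.0, 135.0], [425.0, 174.0], [415.0, 191.0]]
2.1 [497.5 260.8] 158.4 [[123.0, 206.0], [102.0, 109.0], [255.0, 137.0], [282.0, 135.0], [429.0, 177.0], [418.0, 194.0]]
2.2 [498.  270.6] 151.9 [[116.0, 203.0], [95.0, 108.0], [255.0, 138.0], [281.0, 135.0], [432.0, 180.0], [422.0, 197.0]]
```

Call:
{"op": "play_rows", "data": {
  "plan": [
    [8, 35, 0, 0, 0, 0, -1],
    [8, 36, 0, 0, -0.006, 0, -1],
    [8, 36, 0, 0, 0, 0, -1],
    [8, 36, 0, 0, 0, 0, -1],
    [8, 28, 0, 0, 0, 0, -1]
  ]
}}

```text
time_s: 12.48
eef_pos: [495.4, 279.0, 238.7]
ee_rot: [0.002, 0.999, -0.032, -0.007]
force: [1.2, 0.1, -0.1]
grip_width: -0.002
```

Call:
{"op": "play_rows", "data": {
  "plan": [
    [0, 0, 0, 0, 0, 0, -1],
    [0, 0, 0, 0, 0, 0, -1]
  ]
}}

```text
time_s: 12.65
eef_pos: [494.7, 284.4, 234.2]
ee_rot: [0.002, 1.0, -0.029, -0.01]
force: [-0.3, -0.7, -0.4]
grip_width: -0.004
```

```bash
python3 st.py
```

```text
12.65 [494.71 284.4  234.16] {'rx': 0.0042, 'ry': -0.021, 'yaw': -0.0573} [-0.28 -0.72 -0.42] [ 0.026 -0.022 -0.003] -0.004
```

Call:
{"op": "play_rows", "data": {
  "plan": [
    [1, 0, -20, 0.004, -0.021, 0, -1],
    [1, 0, -25, 0, 0, 0, -1],
    [0, 0, -25, 0, 0, 0, -1],
    [0, 0, -8, 0, 0, 0, -1],
    [0, 0, 0, 0, 0, 0, -1]
  ]
}}

```text
time_s: 13.07
eef_pos: [495.2, 282.2, 149.4]
ee_rot: [0.001, 1.0, -0.029, -0.003]
force: [-0.9, -0.8, -0.4]
grip_width: -0.004
```

```bash
python3 st.py
```

```text
13.0667 [495.15 282.18 149.39] {'rx': 0.0025, 'ry': -0.0052, 'yaw': -0.0577} [-0.93 -0.82 -0.39] [-0.059  0.015  0.025] -0.004
```

Call:
{"op": "play_rows", "data": {
  "plan": [
    [0, -8, 0, 0, 0, 0, -1],
    [0, -8, 0, 0, 0, 0, -1],
    [0, -5, 0, 0, 0, 0, -1]
  ]
}}

```text
time_s: 13.32
eef_pos: [495.6, 259.3, 151.0]
ee_rot: [0.001, 1.0, -0.029, -0.002]
force: [-0.2, -0.4, -0.3]
grip_width: 0.003
```

```bash
python3 st.py
```

```text
13.3167 [495.62 259.3  150.97] {'rx': 0.0024, 'ry': -0.0044, 'yaw': -0.0576} [-0.18 -0.4  -0.31] [0.027 0.028 0.04 ] 0.003
```

Call:
{"op": "play_rows", "data": {
  "plan": [
    [0, -4, 0, 0, 0, 0, -1],
    [0, -4, 0, 0, 0, 0, -1],
    [0, -4, 0, 0, 0, 0, -1],
    [0, -4, 0, 0, 0, 0, -1]
  ]
}}

```text
time_s: 13.65
eef_pos: [496.8, 241.3, 154.5]
ee_rot: [-0.0, 1.0, -0.03, 0.0]
force: [-0.5, 2.5, 2.0]
grip_width: -0.0
```

```bash
python3 st.py
```

```text
13.65 [496.82 241.28 154.5 ] {'rx': -0.0004, 'ry': 0.0007, 'yaw': -0.0593} [-0.47  2.55  1.99] [0.354 0.153 0.006] -0.0
```

Call:
{"op": "play_rows", "data": {
  "plan": [
    [-0.5, -5, 0, 0, 0, 0, -1],
    [-0.5, -5, 0, 0, 0, 0, -1],
    [-0.5, -5, 0, 0, 0, 0, -1],
    [-0.5, -5, 0, 0, 0, 0, -1]
  ]
}}

```text
time_s: 13.98
eef_pos: [495.6, 220.0, 155.9]
ee_rot: [-0.001, 1.0, -0.029, 0.002]
force: [1.4, 1.9, 1.3]
grip_width: 0.002
```

```bash
python3 st.py
```

```text
13.9833 [495.56 220.   155.87] {'rx': -0.0019, 'ry': 0.0046, 'yaw': -0.0586} [1.4  1.85 1.29] [ 0.242 -0.117  0.022] 0.002
```

Call:
{"op": "play_rows", "data": {
  "plan": [
    [-0.5, -7, -1, 0, 0.002, 0, -1],
    [-0.5, -7, -1, 0, 0, 0, -1],
    [-0.5, -7, -1, 0, 0, 0, -1],
    [-0.5, -7, -1, 0, 0, 0, -1]
  ]
}}

```text
time_s: 14.32
eef_pos: [493.4, 189.2, 151.5]
ee_rot: [-0.001, 1.0, -0.029, 0.001]
force: [0.8, 2.7, -0.5]
grip_width: 0.001
```

Call:
{"op": "play_rows", "data": {
  "plan": [
    [-0.5, -7, -1, 0, 0, 0, -1],
    [-0.5, -7, -2, 0, 0, 0, -1],
    [-0.5, -7, -3, 0, 0, 0, -1],
    [-0.5, -7, -3, 0, 0, 0, -1]
  ]
}}

```text
time_s: 14.65
eef_pos: [490.6, 157.8, 140.7]
ee_rot: [-0.001, 1.0, -0.029, 0.0]
force: [1.1, 3.2, -2.2]
grip_width: -0.001
```

```bash
python3 st.py
```

```text
14.65 [490.56 157.8  140.74] {'rx': -0.0017, 'ry': 0.0008, 'yaw': -0.0588} [ 1.11  3.19 -2.22] [ 0.422 -0.107  0.021] -0.001
```

Call:
{"op": "play_rows", "data": {
  "plan": [
    [-0.4, -6, -3, 0, 0, 0, -1],
    [-0.4, -6, -3, 0, 0, 0, -1],
    [-0.4, -6, -4, 0, 0, 0, -1],
    [-0.4, -5, -4, 0, 0, 0, -1]
  ]
}}

```text
time_s: 14.98
eef_pos: [488.3, 131.7, 125.0]
ee_rot: [-0.001, 1.0, -0.03, -0.0]
force: [0.8, 1.2, -1.2]
grip_width: 0.001
```

```bash
python3 st.py
```

```text
14.9833 [488.3  131.73 125.  ] {'rx': -0.0014, 'ry': -0.0005, 'yaw': -0.0592} [ 0.79  1.25 -1.16] [ 0.265 -0.042  0.006] 0.001
```

Call:
{"op": "play_rows", "data": {
  "plan": [
    [-0.2, -4, -4, 0, 0, 0, -1],
    [-0.2, -4, -4, 0, 0, 0, -1],
    [-0.2, -4, -4, 0, 0, 0, -1]
  ]
}}

```text
time_s: 15.23
eef_pos: [487.5, 118.1, 111.6]
ee_rot: [-0.001, 1.0, -0.03, -0.001]
force: [0.5, 1.3, -0.1]
grip_width: -0.002
```

```bash
python3 st.py
```

```text
15.2333 [487.47 118.08 111.65] {'rx': -0.0011, 'ry': -0.001, 'yaw': -0.0594} [ 0.53  1.3  -0.1 ] [0.13  0.001 0.028] -0.002
```

Call:
{"op": "play_rows", "data": {
  "plan": [
    [0, 5, 5, 0, 0, 0, -1],
    [0, 2, 20, 0, 0, 0, -1],
    [0, 0, 20, 0, 0, 0, -1],
    [0, -12, 0, 0, 0, 0, -1],
    [0, -12, 0, 0, 0, 0, -1]
  ]
}}

```text
time_s: 15.65
eef_pos: [486.5, 101.2, 157.6]
ee_rot: [0.0, 1.0, -0.029, -0.002]
force: [-0.7, -0.4, 0.0]
grip_width: 0.002
```

Call:
{"op": "play_rows", "data": {
  "plan": [
    [0, 0, 0, 0, 0, 0, -1],
    [0, 0, 0, 0, 0, 0, -1]
  ]
}}

```text
time_s: 15.82
eef_pos: [486.5, 99.0, 157.3]
ee_rot: [0.001, 1.0, -0.03, -0.002]
force: [0.0, 0.3, 0.4]
grip_width: 0.002
```

```bash
python3 st.py;python3 - <<'E'
from h import *
a=snap("side","s7");c=snap("scene","c7")
B=cv2.resize(a["img"][130:240,220:330],(400,400),interpolation=2);C=cv2.resize(c["img"][150:240,335:425],(400,400),interpolation=2)
cv2.imwrite("pics/m7.png",np.hstack([B,C]))
E
```

```text
15.8167 [486.46  98.95 157.25] {'rx': 0.001, 'ry': -0.0043, 'yaw': -0.0596} [0.03 0.35 0.4 ] [ 0.014  0.001 -0.033] 0.002
```

View pics/m7.png

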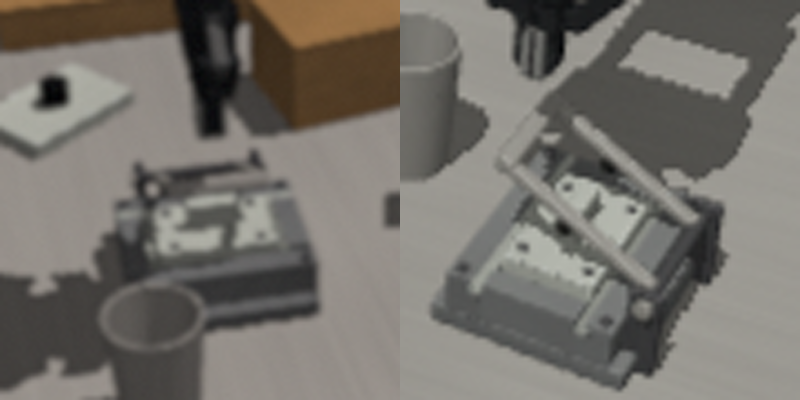

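```bash
python3 - <<'E'
from h import *
c=load("c7")
P=np.array([490.3,135.4]);y=np.array([.057,.9984]);x=np.array([.9984,-.057])
for t in [0,.09,.3,.4,.5,.6,.7]:
  q=P+y*(66-118*np.cos(t));z=56.5+118*np.sin(t)
  print(t,q.round(1),round(z,1),[proj(c,[*(q+x*s),z]).round(1).tolist() for s in(-38,0,38)])
E
```

```text
0 [487.3  83.5] 56.5 [[363.7, 185.8], [357.8, 193.3], [351.8, 201.1]]
0.09 [487.4  84. ] 67.1 [[364.1, 182.9], [358.2, 190.5], [352.1, 198.3]]
0.3 [487.6  88.7] 91.4 [[366.1, 176.8], [360.2, 184.3], [354.1, 192.1]]
0.4 [487.9  92.8] 102.5 [[367.7, 174.1], [361.8, 181.6], [355.6, 189.5]]
0.5 [488.2  97.9] 113.1 [[369.7, 171.7], [363.7, 179.2], [357.5, 187.0]]
0.6 [488.5 104.1] 123.1 [[371.9, 169.5], [366.0, 177.0], [359.8, 184.8]]
0.7 [488.9 111.2] 132.5 [[374.6, 167.5], [368.7, 175.1], [362.5, 182.9]]
```

Call:
{"op": "play_rows", "data": {
  "plan": [
    [0.5, -4, -15, 0, -0.004, 0, -1],
    [0.5, -3, -15, 0, 0, 0, -1],
    [0, -1, -7, 0, 0, 0, -1],
    [0, 0, 0, 0, 0, 0, -1]
  ]
}}

```text
time_s: 16.25
eef_pos: [487.1, 91.8, 117.8]
ee_rot: [0.0, 1.0, -0.029, -0.001]
force: [0.1, -0.1, -1.3]
grip_width: 0.003
```

Call:
{"op": "play_rows", "data": {
  "plan": [
    [0, -0.5, -3, 0, 0, 0, -1],
    [0, -0.5, -3, 0, 0, 0, -1],
    [0, -0.5, -3, 0, 0, 0, -1]
  ]
}}

```text
time_s: 16.5
eef_pos: [487.5, 90.6, 109.2]
ee_rot: [0.001, 1.0, -0.029, -0.0]
force: [0.5, -0.1, 0.4]
grip_width: -0.003
```

```bash
python3 st.py
```

```text
16.5 [487.52  90.6  109.17] {'rx': 0.0011, 'ry': -0.0006, 'yaw': -0.058} [ 0.55 -0.09  0.45] [-0.071  0.002 -0.008] -0.003
```

Call:
{"op": "play_rows", "data": {
  "plan": [
    [0, -0.3, -3, 0, 0, 0, -1],
    [0, -0.5, -3, 0, 0, 0, -1],
    [0, -0.5, -3, 0, 0, 0, -1]
  ]
}}

```text
time_s: 16.75
eef_pos: [488.0, 89.4, 100.1]
ee_rot: [0.001, 1.0, -0.029, 0.001]
force: [-0.7, -1.1, 0.3]
grip_width: 0.001
```

Call:
{"op": "play_rows", "data": {
  "plan": [
    [0, -0.5, -3, 0, 0, 0, -1],
    [0, -0.5, -3, 0, 0, 0, -1],
    [0, -0.5, -3, 0, 0, 0, -1]
  ]
}}

```text
time_s: 17.0
eef_pos: [488.1, 87.8, 90.3]
ee_rot: [0.001, 1.0, -0.029, 0.001]
force: [-0.1, -0.5, 0.8]
grip_width: -0.0
```

Call:
{"op": "play_rows", "data": {
  "plan": [
    [0, -0.2, -3, 0, 0, 0, -1],
    [0, -0.2, -3, 0, 0, 0, -1]
  ]
}}

```text
time_s: 17.17
eef_pos: [488.1, 87.3, 83.7]
ee_rot: [0.001, 1.0, -0.029, 0.001]
force: [0.1, 1.0, 0.2]
grip_width: 0.001
```

```bash
python3 st.py
```

```text
17.1667 [488.07  87.26  83.68] {'rx': 0.0011, 'ry': 0.0015, 'yaw': -0.0578} [0.11 1.01 0.23] [-0.025  0.032 -0.041] 0.001
```

```bash
python3 - <<'E'
from h import *
a=snap("side","s8");c=snap("scene","c8");w=snap("wrist","w8")
B=cv2.resize(a["img"][130:240,220:330],(400,300),interpolation=2);C=cv2.resize(c["img"][140:240,325:425],(400,400),interpolation=2)
o=np.zeros((600,800,3),np.uint8);o[:300,:400]=B;o[:400,400:]=C;o[300:600,:400]=cv2.resize(w["img"][80:380,120:520],(400,300))
cv2.imwrite("pics/m8.png",o)
E
```

```text
(no output)
```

View pics/m8.png

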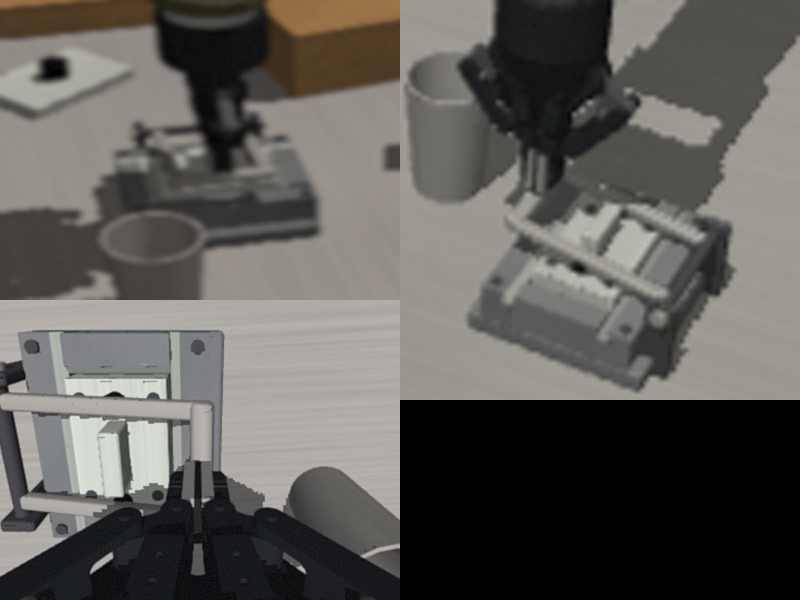

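Call:
{"op": "play_rows", "data": {
  "plan": [
    [0, -0.2, -2, 0, 0, 0, -1],
    [0, 0, -2, 0, 0, 0, -1]
  ]
}}

```text
time_s: 17.48
eef_pos: [488.3, 87.2, 80.0]
ee_rot: [0.0, 1.0, -0.029, 0.001]
force: [-0.3, 0.3, 0.4]
grip_width: 0.001
```

Call:
{"op": "play_rows", "data": {
  "plan": [
    [0, 0, -1.5, 0, 0, 0, -1]
  ]
}}

```text
time_s: 17.57
eef_pos: [488.3, 87.2, 78.4]
ee_rot: [0.001, 1.0, -0.029, 0.001]
force: [0.9, 0.6, 0.4]
grip_width: 0.006
```

Call:
{"op": "play_rows", "data": {
  "plan": [
    [0, 0, -1, 0, 0, 0, -1]
  ]
}}

```text
time_s: 17.65
eef_pos: [488.3, 87.2, 77.2]
ee_rot: [0.001, 1.0, -0.029, 0.001]
force: [-0.1, 0.4, -0.3]
grip_width: 0.003
```

Call:
{"op": "play_rows", "data": {
  "plan": [
    [0, 0, -1, 0, 0, 0, -1]
  ]
}}

```text
time_s: 17.73
eef_pos: [488.3, 87.2, 76.1]
ee_rot: [0.001, 1.0, -0.029, 0.001]
force: [0.6, -0.1, -0.1]
grip_width: -0.002
```

```bash
python3 st.py
```

```text
17.7333 [488.3   87.17  76.09] {'rx': 0.0011, 'ry': 0.0021, 'yaw': -0.0576} [ 0.61 -0.06 -0.11] [-0.012  0.017 -0.01 ] -0.002
```

Call:
{"op": "play_rows", "data": {
  "plan": [
    [0, 0, -1, 0, 0, 0, -1]
  ]
}}

```text
time_s: 17.82
eef_pos: [488.3, 87.2, 75.0]
ee_rot: [0.001, 1.0, -0.029, 0.001]
force: [0.3, -0.5, -0.2]
grip_width: -0.0
```

Call:
{"op": "play_rows", "data": {
  "plan": [
    [0, 0, -1, 0, 0, 0, -1]
  ]
}}

```text
time_s: 17.9
eef_pos: [488.3, 87.2, 73.9]
ee_rot: [0.001, 1.0, -0.029, 0.001]
force: [-0.3, -0.8, 0.2]
grip_width: 0.0
```

Call:
{"op": "play_rows", "data": {
  "plan": [
    [0, 0, -1, 0, 0, 0, -1]
  ]
}}

```text
time_s: 17.98
eef_pos: [488.4, 87.2, 72.8]
ee_rot: [0.001, 1.0, -0.029, 0.001]
force: [-0.2, -0.2, 1.6]
grip_width: -0.0
```

Call:
{"op": "play_rows", "data": {
  "plan": [
    [0, 0, -1, 0, 0, 0, -1]
  ]
}}

```text
time_s: 18.07
eef_pos: [488.4, 87.1, 72.0]
ee_rot: [0.001, 1.0, -0.029, 0.001]
force: [-3.6, -1.6, 10.1]
grip_width: 0.008
```

Call:
{"op": "play_rows", "data": {
  "plan": [
    [0.1, 0, -0.6, 0, 0, 0, -1]
  ]
}}

```text
time_s: 18.15
eef_pos: [488.5, 87.0, 71.9]
ee_rot: [0.001, 1.0, -0.029, 0.001]
force: [-5.0, -0.1, 11.0]
grip_width: 0.0
```

```bash
python3 st.py
```

```text
18.15 [488.48  87.02  71.9 ] {'rx': 0.0016, 'ry': 0.0022, 'yaw': -0.0573} [-5.04 -0.07 11.  ] [-0.165  0.792 -0.091] 0.0
```

Call:
{"op": "play_rows", "data": {
  "plan": [
    [0.1, 0, -0.7, 0, 0, 0, -1]
  ]
}}

```text
time_s: 18.23
eef_pos: [488.5, 87.0, 71.8]
ee_rot: [0.001, 1.0, -0.029, 0.001]
force: [-4.0, 0.2, 11.2]
grip_width: 0.003
```

```bash
python3 st.py
```

```text
18.2333 [488.45  86.98  71.83] {'rx': 0.0018, 'ry': 0.0019, 'yaw': -0.0572} [-4.    0.23 11.21] [-0.156  0.873 -0.034] 0.003
```

Call:
{"op": "play_rows", "data": {
  "plan": [
    [0, 0, 3, 0, 0, 0, -1],
    [0, 0, 12, 0, 0, 0, -1],
    [0, -5, 30, 0, 0, 0, -1],
    [-5, -10, 35, 0, 0, 0, -1],
    [-10, -10, 35, 0, 0, 0, -1]
  ]
}}

```text
time_s: 18.65
eef_pos: [469.7, 62.8, 184.4]
ee_rot: [0.0, 1.0, -0.028, -0.006]
force: [1.5, 0.4, 0.8]
grip_width: -0.004
```

Call:
{"op": "play_rows", "data": {
  "plan": [
    [-30, 0, 20, 0, 0, 0, -1],
    [-30, 0, 0, 0, 0, 0, -1],
    [0, 0, 0, 0, 0, 0, -1],
    [0, 0, 0, 0, 0, 0, -1]
  ]
}}

```text
time_s: 18.98
eef_pos: [409.2, 61.2, 212.5]
ee_rot: [0.001, 1.0, -0.029, 0.001]
force: [1.0, -0.1, -0.4]
grip_width: -0.001
```

```bash
python3 st.py; python3 - <<'E'
from h import *
a=snap("side","s9");c=snap("scene","c9");w=snap("wrist","w9")
B=cv2.resize(a["img"][130:240,220:330],(400,300),interpolation=2);C=cv2.resize(c["img"][150:240,335:425],(400,400),interpolation=2)
o=np.zeros((600,800,3),np.uint8);o[:300,:400]=B;o[:400,400:]=C;o[300:600,:400]=cv2.resize(w["img"][0:300,120:520],(400,300))
cv2.imwrite("pics/m9.png",o)
E
```

```text
18.9833 [409.16  61.16 212.53] {'rx': 0.002, 'ry': 0.0021, 'yaw': -0.0571} [ 1.03 -0.07 -0.45] [0.008 0.02  0.034] -0.001
```

```bash
python3 - <<'E'
from h import *
P=np.array([490.3,135.4]);y=np.array([.057,.9984]);x=np.array([.9984,-.057])
for n in("w9","c9","c7"):
  c=load(n);g=cv2.cvtColor(c["img"],6).astype(float);r=[]
  for t in np.arange(-.1,.61,.05):
    # top-face centre line of bar, local z=+6
    q=P+y*(66-118*np.cos(t)+6*np.sin(t));z=56.5+118*np.sin(t)+6*np.cos(t)
    v=[]
    for s in np.linspace(-34,34,35):
      u=proj(c,[*(q+x*s),z]).round().astype(int)
      if 0<=u[1]<400 and 0<=u[0]<640:v.append(g[u[1],u[0]])
    r.append((round(t,2),round(np.mean(v)),round(np.std(v))) if v else None)
  print(n,[tuple(map(float,k)) if k else None for k in r])
E
```

```text
w9 [(-0.1, 180.0, 9.0), (-0.05, 183.0, 8.0), (0.0, 183.0, 8.0), (0.05, 180.0, 8.0), (0.1, 174.0, 6.0), (0.15, 166.0, 3.0), (0.2, 145.0, 7.0), (0.25, 126.0, 33.0), (0.3, 127.0, 33.0), (0.35, 152.0, 29.0), (0.4, 91.0, 40.0), (0.45, 183.0, 38.0), (0.5, 187.0, 40.0), (0.55, 184.0, 42.0), (0.6, 179.0, 41.0)]
c9 [(-0.1, 91.0, 27.0), (-0.05, 120.0, 17.0), (0.0, 146.0, 8.0), (0.05, 154.0, 4.0), (0.1, 153.0, 1.0), (0.15, 152.0, 2.0), (0.2, 150.0, 3.0), (0.25, 149.0, 3.0), (0.3, 149.0, 3.0), (0.35, 150.0, 4.0), (0.4, 150.0, 2.0), (0.45, 151.0, 3.0), (0.5, 150.0, 3.0), (0.55, 149.0, 4.0), (0.6, 143.0, 19.0)]
c7 [(-0.1, 130.0, 10.0), (-0.05, 142.0, 14.0), (0.0, 139.0, 23.0), (0.05, 135.0, 23.0), (0.1, 136.0, 17.0), (0.15, 142.0, 12.0), (0.2, 145.0, 12.0), (0.25, 145.0, 12.0), (0.3, 145.0, 11.0), (0.35, 141.0, 17.0), (0.4, 137.0, 23.0), (0.45, 134.0, 28.0), (0.5, 128.0, 30.0), (0.55, 121.0, 32.0), (0.6, 114.0, 31.0)]
```

```bash
python3 -c "
from rig import ctrl
print(ctrl.finish_job())"
```

```text
the job is handed in; nothing more can be done
None
```

The die plate is on the seat, the clamp is swung over it, and the job is handed in (about 19 s used of 72).

- **Seating:** I gripped the plate by its rib and pressed it down against the pad drag, about 7 N on the tool while it slid. It stopped hard at TCP z = 54.5 mm, which puts its underside about 23 mm above the table. There I pressed with 10–16 N on the tool. Counting the plate's weight of about 4 N and taking off the drag, that is about 10 N on the seat. Tool tilt at the end of the press was about 0.001 rad. I then let go, and pictures showed the plate level in the pocket with the clamp still open.
- **Clamp:** I swung it over with shut fingers and pressed the bar down from above. It stalled at 11 N with the bar's top at about 72 mm, an angle of about 0.08 rad, which fits the seat height found. Then I backed the arm off clear of everything.

**Checks that were missing or disagreed:**
- The last picture was refused by the 12-view limit. A brightness check on it instead found the bar at about 0–0.1 rad and nothing at larger angles.
- I measured almost no force while the clamp came down from about 0.4 rad, where 3–5 N was expected. Force appeared only at the final stop.
- The pads first took hold about 3 mm lower than the description says.
- I never measured the force on the seat directly, only worked it out from the tool force.

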